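# Couple the latching hook to the carton carriage and draw it forward

### The job

Take the steel hook out of its rest and push its mouth down onto the carriage's pin until the sprung latch flips shut behind the pin; then, with the hook, draw the carriage towards you right up against its front stops and let go, leaving the hook hanging latched on the pin. The pin's height is set anew each time and must be felt: press and pull gently, never with more than about 3 kg (30 N). Move the carriage with the hook alone, without the gripper touching it or its rails, and leave the other things on the bench where they are.

Things in the scene. Friction and masses are not known exactly. Their poses are not given: they have to be found in the camera images.
- hook: Loose steel hook, 0.6 kg, 136 mm tall, upright in its rest. Origin: centre of underside; x across the mouth, y through its 30 mm thickness, z up. Two jaws 18 mm wide hang from a cross-piece (66 x 30 mm, 60 to 74 mm up); the mouth between them opens down, 30 mm wide, 60 deep. Mass centre about 40 mm up, so it hangs upright on the pin. Either way round fits.
- hook_grip (a point): Point to grasp, on the axis of the hook's upright black rubber grip (28 x 28 mm square, from 74 to 136 mm above the hook's underside; this point at 112 mm, all sides free). Axes as the hook's. Gripping the two faces that look along the hook's x resists tipping in the hand best.
- hook_seat (a point): Middle of the closed upper end of the hook's mouth (seat, 22 mm wide), 60 mm above the hook's underside, 4 mm to +x of its middle. With the hook fully home the pin's top touches here. While the latch lies shut on top of a pin not yet entered, this point is about 43 mm above the pin's top. Axes as the hook's.
- latch (a joint): Swing (rad) of the hook's sprung latch, an aluminium tongue 30 x 22 x 5 mm across the mouth, pivoted at the -x jaw 16 mm above the underside. 0: shut; it only gives inward (up), to 1.3, and springs back. A pin pushed in swings it to about 0.9 against 5 to 13 N of push over some 35 mm; it flips shut behind the pin about 4 mm before the pin reaches the seat.
- slot_mid (a point): Point moving with the carriage: middle of the upright slots in its two cheek plates, 85 mm above the bench. x away from the robot along the rails, y along the pin, z up. The level steel pin, 16 mm thick, passes through the slots, clamped with its axis anywhere from 12 mm below to 12 mm above this point: not measured, to be felt or seen. Rubber-bushed, it sinks 1 mm per 8 N, at most 10 mm.
- carriage (a joint): Travel (m) of the grey carriage towards the robot (-x of slot_mid). 0: farthest back; 0.100: against the front stops. Drags with about 4 N and stays where left. Cheek plates: inner faces 68 mm apart along y, tops 125 mm above the bench, from 20 mm to -x of slot_mid; its open carton (top 142 mm) begins 107 mm to +x; the bench under the pin is bare.
- lane: Fixed pair of steel rails (164 mm over all, 12 mm high, front stops 45 mm high) with the grey carriage and its carton of medicine packs, as one piece. Origin: on the bench below slot_mid at carriage travel 0; x along the rails away from the robot.
- rest: The fixed low steel tray in which the hook stands: walls 20 mm high, 78 x 42 mm outside, floor 6 mm above the bench, on a plate 110 x 70 mm. Origin: centre of its underside.
- pack_a: Bystander: white upright medicine carton 60 x 40 x 75 mm beside the rails; origin at its middle, on its underside.
- tape_roll: Bystander: clear roll of packing tape, 90 mm across, 48 mm high, lying flat near the front of the rails; origin at its middle, on its underside.
- pill_bottle: Bystander: white screw-cap jar, 48 mm across, 85 mm high, beside the hook's rest; origin at its middle, on its underside.
- pack_b: Bystander: flat white medicine pack 50 x 75 x 28 mm beyond the hook's rest; origin at its middle, on its underside.
- spray_bottle: Bystander: brown glass bottle, 40 mm across, 110 mm high, beside the hook's rest; origin at its middle, on its underside.
- pack_c: Bystander: flat white pack 90 x 50 x 30 mm; origin at its middle, on its underside.
- marker: Bystander: black marker pen, 14 mm thick, 124 mm long, lying; origin at the middle of its underside.
There are look-alikes about, which are no part of the job. What is shaped like the hook but green is not meant.

How it is judged:
On the way, in this order (a step that is already met when the one before it is completed fails the run):
1. the pin has entered the hook's mouth and swings the latch inward (latch above 0.4 rad) (value of joint latch above 0.4 rad and x of hook_seat in the frame of slot_mid between -0.016 and 0.016 m and y of hook_seat in the frame of slot_mid between -0.028 and 0.028 m and z of hook_seat in the frame of slot_mid below 0.06 m), for 0.02 s.
2. the hook is home on the pin and the latch has flipped shut behind it (latch below 0.12 rad) (value of joint latch below 0.12 rad and x of hook_seat in the frame of slot_mid between -0.016 and 0.016 m and y of hook_seat in the frame of slot_mid between -0.028 and 0.028 m and z of hook_seat in the frame of slot_mid between -0.013 and 0.023 m), for 0.1 s.
3. the hook, latched on the pin, has drawn the carriage to its front stops (travel above 94 mm) (all of step 2 and value of joint carriage above 0.094 m), for 0.2 s.
At the end, for the whole second after the job is handed in: The carriage stands at its front stops (travel above 94 mm of 100), the hook hangs at rest on the pin (its seat within 16 mm along x and 28 mm along y of slot_mid, 13 mm below to 23 mm above it; leaning less than 0.5 rad) and its latch is shut (below 0.12 rad) (all of step 3 and angle between hook's own z axis and vertical below 0.5 rad and linear speed of hook below 0.03 m/s); the robot touches nothing.
It fails at once if the hook is pushed or pulled against the carriage or its pin with more than 32 N (contact force between hook and lane above 32 N).
It fails at once if the robot or its gripper pushes on the carriage or rails (more than 2 N) (contact force between any of the arm, the fingers and lane above 2 N).
It fails at once if a bystander is shifted by more than 30 mm (distance of any of pack_a, tape_roll, pill_bottle, pack_b, spray_bottle, pack_c, marker from where it was at the start of the episode above 0.03 m).
It also fails if it takes over 56 s, if anything falls off the work surface, if the arm or the gripper's body presses on something with over 40 N, if the wrist force passes 120 N, or if a joint passes its speed limit or range.

### The arm

A 6-joint arm with a two-finger parallel gripper is mounted at the origin on the work surface. World frame = base frame: x ahead of the robot, y to its left, z up, the work surface at z = 0. Lengths are in m, angles in rad, forces in N, time in s.
With the tool pointing down it reaches from about 0.375 to 0.75 m from the base axis. Payload 9 kg.
Tool frame: the origin (TCP) lies midway between the tips of the shut fingers; the grasp point (between the pads) lies 19 mm behind it; z points along the fingers, y is the direction in which the jaws open and shut (so a half turn about z gives the same grasp; the last joint's range is limited). The gripper opens to 85 mm and grips with 20 to 120 N. Pads are 22 mm wide; open, the fingers measure 114 mm over their backs; the gripper's body (76 mm by 85 mm) begins 54 mm behind the grasp point. The pads swing forward as they close: fully open they stand 13 mm farther back than shut.
Start: joints at [1.078, 0.104, 0.097, 1.564, 0, 1.353], TCP at [0.163, 0.578, 0.231] pointing down, gripper open.
Joint ranges: [-2.99, 2.99], [-0.84, 1.86], [-1.1, 1.16], [-1.84, 2.11], [-1.51, 1.56], [-3.14, 3.14]. Speed limits (rad/s): [2.22, 2.22, 2.57, 3.14, 3.14, 3.14].

### API

Orientations are given as a rotation vector (axis times angle).
In Python, from plant import manip gives the robot as it stands.
- The arm moves only by the tool play_rows, never from a script. Its argument "motion" is one flat list of numbers, 5 for each row, row after row: the shift along the world's x, y, z in cm, then the turn about the world's z in degrees, then the opening, from 0 (shut) to 1 (fully open). In form: [dx, dy, dz, spin, grip, dx, dy, dz, spin, grip, ...]. A call has exactly 5 rows; each row shifts and turns the commanded pose from where the row before left it; what a row does not reach is not made up. A row lasts 1/12 s, in which the tool goes at most 41.7 mm and 7.16 degrees, less where a joint would pass 70% of its speed; a pose out of reach is approached as far as the arm can. A call is refused whole if a number of a shift passes 4.17 or a number of a turn 7.16, either way. A call with a gripper value outside its range is refused whole. The fingers move at their own pace and stop on an object; the grip force is fixed at half the most. Time passes only in rows, so rows that do not move let the fingers close, or fill a call up. It gives the time, the measured TCP pose, the force and the opening at its end, in the units of the state.
- manip.read_state(): the state, without advancing time (a new reading comes with each control period).
- manip.grab_frame(name): name is "scene" or "top" or "wrist"; returns the picture (420x560x3 uint8, red, green, blue); there is no depth.
- manip.camera_model(name): a dict with "fx", "fy", "cx", "cy" (pixels), "eye" and "rotation" of the camera in the world. Camera axes: x right, y down, z forward; pixel columns grow to the right and rows downward; lengths in m; the calibration is good to about 2 mm. A picture is of the moment at which its call begins: read the wrist's pose just before it. camera_model takes no time and is no camera call; for the wrist camera it gives the pose at the moment of the call.
- manip.sign_off(): hands the job in, once; it reports no verdict.
The state is a dict: "time": time; "qpos": joint angles; "joint_vel": joint speeds; "tau": joint torques, N m; "tcp_pos": TCP position; "ee_rot": TCP orientation; "ft_force": force on the tool from outside, world axes, zero at the start; "wrist_torque": the same for the moment, N m; "gripper_width": finger opening in m.
Only numpy, scipy, OpenCV 4.12 (cv2) and the standard library are available. Lean on these libraries where they do the work, as an engineer would, in place of code of your own. Each camera call takes 0.05 s, during which the arm holds its last target. There are 200 camera calls.

## Working session

There is one attempt and no reset: what is moved stays moved. The work goes in short steps, Python scripts to look and compute and a tool call to move; the robot and the scene stay as the last step left them, time stands still between calls to the robot, and variables do not carry over. Pictures are saved under pics/ and viewed, about 8 in all and at most 12, crops included, and the job is handed in when it is done.

Besides the shell and the picture viewer there is one more tool, called after "Request:" by a JSON object that holds its "name" and its "arguments". play_rows: Moves the arm, as the interface text tells. Its arguments: {"type":"object","properties":{"motion":{"type":"array"}},"required":["motion"]}

```bash
ls; mkdir -p pics; cat > h.py <<'E'
import numpy as np, cv2
from plant import manip
def snap(n,f,crop=None,s=1):
    m=manip.camera_model(n); im=manip.grab_frame(n)[:,:,::-1]
    cv2.imwrite('pics/raw_'+f+'.png',im)
    if crop: a,b,c,d=crop; im=im[b:d,a:c]
    if s!=1: im=cv2.resize(im,None,fx=s,fy=s,interpolation=cv2.INTER_CUBIC)
    cv2.imwrite('pics/'+f+'.png',im); return m
def ray(m,u,v,z):
    R=np.array(m['rotation']); e=np.array(m['eye'])
    d=R@np.array([(u-m['cx'])/m['fx'],(v-m['cy'])/m['fy'],1]); return e+d*(z-e[2])/d[2]
def proj(m,p):
    c=np.array(m['rotation']).T@(np.array(p)-np.array(m['eye'])); return (m['fx']*c[0]/c[2]+m['cx'],m['fy']*c[1]/c[2]+m['cy'])
E
python3 - <<'E'
from h import *
np.set_printoptions(precision=4,suppress=True)
a=snap('top','top1',s=1.4); b=snap('scene','scene1',s=1.4)
print(a,b); print(manip.read_state())
E
```

```text
pics
{'fx': 404.91057389023234, 'fy': 404.91057389023234, 'cx': 283.61644786754476, 'cy': 207.73610906213887, 'eye': array([0.3548, 0.0315, 0.9533]), 'rotation': array([-2.1049,  2.1317, -0.144 ])} {'fx': 455.5647362052447, 'fy': 455.5647362052447, 'cx': 280.0130173643091, 'cy': 209.247532652709, 'eye': array([ 1.2792, -0.1511,  1.138 ]), 'rotation': array([-2.0207, -1.5691,  0.5694])}
{'time': 0.1, 'qpos': array([ 1.0783,  0.1046,  0.0965,  1.5639, -0.    ,  1.3531]), 'joint_vel': array([-0.0005, -0.0008,  0.0006,  0.0004,  0.0009,  0.0005]), 'tau': array([  0.0076, -55.8202,  50.4724,   0.0127,  -0.0001,  -0.    ]), 'tcp_pos': array([0.1627, 0.5772, 0.2306]), 'ee_rot': array([-0.4303, -3.1116,  0.0017]), 'ft_force': array([-0.1013,  0.4896, -0.7471]), 'wrist_torque': array([0.0731, 0.0139, 0.0263]), 'gripper_width': 0.0851188866267987}
```

```bash
sed -i "s/np.array(m\['rotation'\])/cv2.Rodrigues(np.array(m['rotation']))[0]/" h.py; cat h.py | tail -6
```

```text
cv2.imwrite('pics/'+f+'.png',im); return m
def ray(m,u,v,z):
    R=cv2.Rodrigues(np.array(m['rotation']))[0]; e=np.array(m['eye'])
    d=R@np.array([(u-m['cx'])/m['fx'],(v-m['cy'])/m['fy'],1]); return e+d*(z-e[2])/d[2]
def proj(m,p):
    c=cv2.Rodrigues(np.array(m['rotation']))[0].T@(np.array(p)-np.array(m['eye'])); return (m['fx']*c[0]/c[2]+m['cx'],m['fy']*c[1]/c[2]+m['cy'])
```

View pics/top1.png

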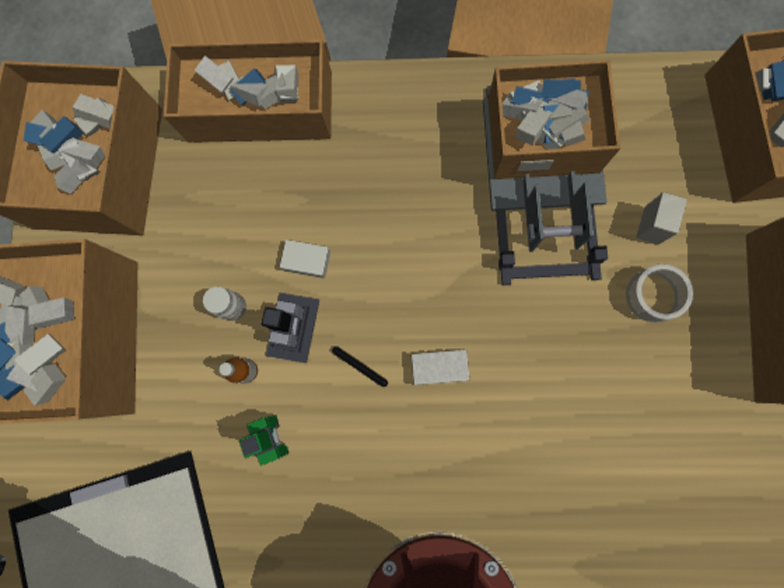

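View pics/scene1.png

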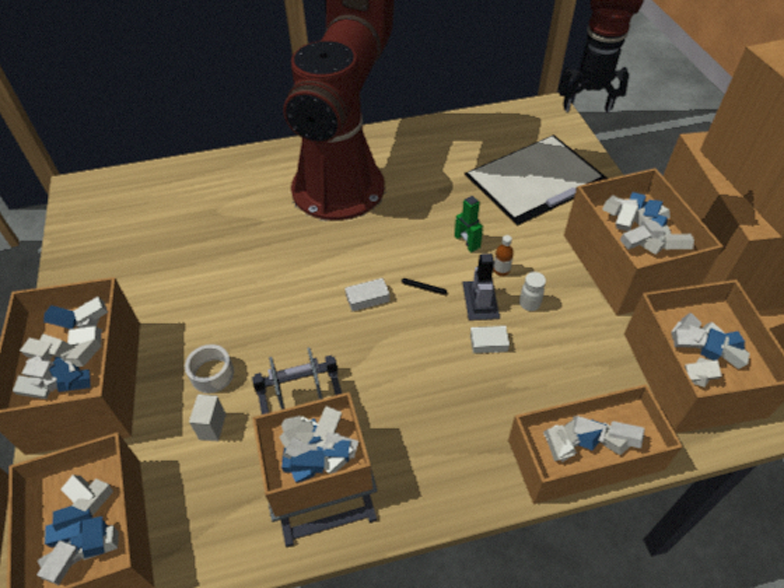

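Candidates: the steel hook with black grip, top view (276,319), in its rest; and the green look-alike at (262,440). I choose the steel one; close crops of it and of the pin follow.

```bash
python3 - <<'E'
from h import *
im=cv2.imread('pics/raw_top1.png')
f=lambda a,b:cv2.resize(im[b:b+75,a:a+100],None,fx=4,fy=4,interpolation=cv2.INTER_CUBIC)
s=cv2.imread('pics/raw_scene1.png')
g=lambda a,b:cv2.resize(s[b:b+75,a:a+100],None,fx=4,fy=4,interpolation=cv2.INTER_CUBIC)
cv2.imwrite('pics/c1.png',np.vstack([np.hstack([f(155,195),f(345,115)]),np.hstack([g(300,165),g(165,235)])]))
E
```

```text
(no output)
```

View pics/c1.png

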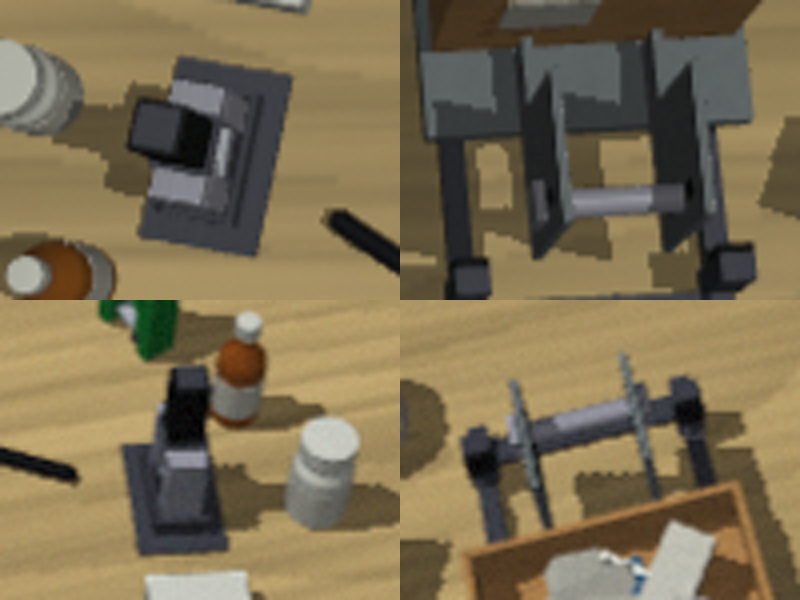

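```bash
python3 - <<'E'
from h import *
np.set_printoptions(precision=4,suppress=True)
T=manip.camera_model('top');S=manip.camera_model('scene')
t=lambda x,y:(155+x/4,195+y/4); t2=lambda x,y:(345+(x-400)/4,115+y/4); s4=lambda x,y:(165+(x-400)/4,235+(y-300)/4); s3=lambda x,y:(300+x/4,165+(y-300)/4)
print('plate')
P=np.array([ray(T,*t(*p),.005) for p in [(178,57),(292,75),(258,256),(138,238)]]);print(P,P.mean(0))
for i in range(4):
  d=P[(i+1)%4]-P[i];print(np.linalg.norm(d),np.degrees(np.arctan2(d[1],d[0])))
print('grip top')
P=np.array([ray(T,*t(*p),.142) for p in [(140,97),(186,108),(177,155),(130,145)]]);print(P,P.mean(0))
for i in range(4):
  d=P[(i+1)%4]-P[i];print(np.linalg.norm(d),np.degrees(np.arctan2(d[1],d[0])))
for z in(.073,.085,.097):
  A=[ray(T,*t2(*p),z) for p in [(570,203),(655,199)]];B=[ray(S,*s4(*p),z) for p in [(632,408),(555,422)]]
  print(z,A,B)
print('cross-bar/feet top z.045', [ray(T,*t2(*p),.045) for p in[(468,262),(735,246)]])
print('scene feet',[ray(S,*s4(*p),.045) for p in[(688,385),(482,440)]])
print('others bottle/spray', ray(T,*t(10,80),.085),ray(T,*t(28,275),.11))
print('scene grip top', ray(S,*s3(188,378),.142))
E
```

```text
plate
[[0.5158 0.2634 0.005 ]
 [0.5039 0.1947 0.005 ]
 [0.397  0.2132 0.005 ]
 [0.4083 0.2843 0.005 ]] [0.4563 0.2389 0.005 ]
0.0697081786897932 -99.84993887527776
0.10842674965158051 170.1449975560844
0.07196471209725078 80.96873425270931
0.10947828910789392 -11.032156371399479
grip top
[[0.4722 0.2489 0.142 ]
 [0.4662 0.2251 0.142 ]
 [0.4422 0.2291 0.142 ]
 [0.4476 0.2533 0.142 ]] [0.457  0.2391 0.142 ]
0.024514345714634515 -104.15916508999887
0.024277880350121357 170.5037677454283
0.024761235548721144 77.3696976086069
0.024918681536585614 -10.165331193890978
0.073 [array([ 0.596 , -0.1725,  0.073 ]), array([ 0.5974, -0.2194,  0.073 ])] [array([ 0.5855, -0.1558,  0.073 ]), array([ 0.5834, -0.2088,  0.073 ])]
0.085 [array([ 0.5927, -0.1697,  0.085 ]), array([ 0.5941, -0.216 ,  0.085 ])] [array([ 0.5934, -0.1557,  0.085 ]), array([ 0.5912, -0.2081,  0.085 ])]
0.097 [array([ 0.5894, -0.1669,  0.097 ]), array([ 0.5907, -0.2126,  0.097 ])] [array([ 0.6012, -0.1557,  0.097 ]), array([ 0.5991, -0.2075,  0.097 ])]
cross-bar/feet top z.045 [array([ 0.5699, -0.1193,  0.045 ]), array([ 0.5766, -0.2708,  0.045 ])]
scene feet [array([ 0.5583, -0.114 ,  0.045 ]), array([ 0.5668, -0.2618,  0.045 ])]
others bottle/spray [0.4909 0.3363 0.085 ] [0.3839 0.3136 0.11  ]
scene grip top [0.4586 0.2406 0.142 ]
```

```bash
cat >> h.py <<'E'
def st():
    s=manip.read_state(); R=cv2.Rodrigues(np.array(s['ee_rot']))[0]
    print('t',round(s['time'],2),'tcp',np.round(s['tcp_pos'],4),'yaw_y',round(np.degrees(np.arctan2(R[1,1],R[0,1])),2),'z',np.round(R[:,2],3),'q',np.round(s['qpos'],3),'F',np.round(s['ft_force'],1),'M',np.round(s['wrist_torque'],2),'w',round(s['gripper_width'],4))
    return s
E
python3 -c "
from h import *
st()"
```

```text
t 0.1 tcp [0.1627 0.5772 0.2306] yaw_y 74.25 z [-0.001 -0.001 -1.   ] q [ 1.078  0.105  0.097  1.564 -0.     1.353] F [-0.1  0.5 -0.7] M [0.07 0.01 0.03] w 0.0851
```

Request:
{"name": "play_rows", "arguments": {"motion": [2.45, -2.82, 0, -7.06, 1, 2.45, -2.82, 0, -7.06, 1, 2.45, -2.82, 0, -7.06, 1, 2.45, -2.82, 0, -7.06, 1, 2.45, -2.82, 0, -7.06, 1]}}

```text
time: 0.52
tcp_pos: [0.2859, 0.435, 0.2309]
ee_rot: [-1.361, -2.831, 0.001]
ft_force: [0.6, 0.9, 1.2]
gripper_width: 0.0857
```

Request:
{"name": "play_rows", "arguments": {"motion": [2.45, -2.82, 0, -7.06, 1, 2.45, -2.82, 0, -7.06, 1, 2.45, -2.82, 0, -7.06, 1, 2.45, -2.82, 0, -7.06, 1, 2.45, -2.82, 0, -7.06, 1]}}

```text
time: 0.93
tcp_pos: [0.4086, 0.2939, 0.2311]
ee_rot: [-2.156, -2.285, 0.0]
ft_force: [-0.3, -0.1, 0.2]
gripper_width: 0.0855
```

Request:
{"name": "play_rows", "arguments": {"motion": [2.45, -2.82, 0, -7.06, 1, 2.45, -2.82, 0, -7.06, 1, 0, 0, 0, 0, 1, 0, 0, 0, 0, 1, 0, 0, 0, 0, 1]}}

```text
time: 1.35
tcp_pos: [0.4565, 0.2392, 0.231]
ee_rot: [-2.414, -2.01, 0.001]
ft_force: [0.6, -0.2, -0.3]
gripper_width: 0.0855
```

```bash
python3 - <<'E'
from h import *
st(); m=snap('wrist','w1',s=1.4); print(m)
for z in (.142,.08,.005): print(proj(m,(.4567,.239,z)))
E
```

```text
t 1.35 tcp [0.4565 0.2392 0.231 ] yaw_y -10.42 z [-0.001  0.    -1.   ] q [ 0.228 -0.154 -0.157  1.568  0.     1.981] F [ 0.6 -0.2 -0.3] M [0.03 0.01 0.03] w 0.0855
{'fx': 370.20735282677305, 'fy': 370.20735282677305, 'cx': 281.08908500015616, 'cy': 206.84288121727386, 'eye': array([0.46839622, 0.30872403, 0.37399451]), 'rotation': array([ 2.84787839, -0.25956031, -0.03797252])}
(np.float64(283.0275347332588), np.float64(211.60738967710273))
(np.float64(282.6983324690287), np.float64(189.45563077856215))
(np.float64(282.440158638866), np.float64(172.08331879568232))
```

View pics/w1.png

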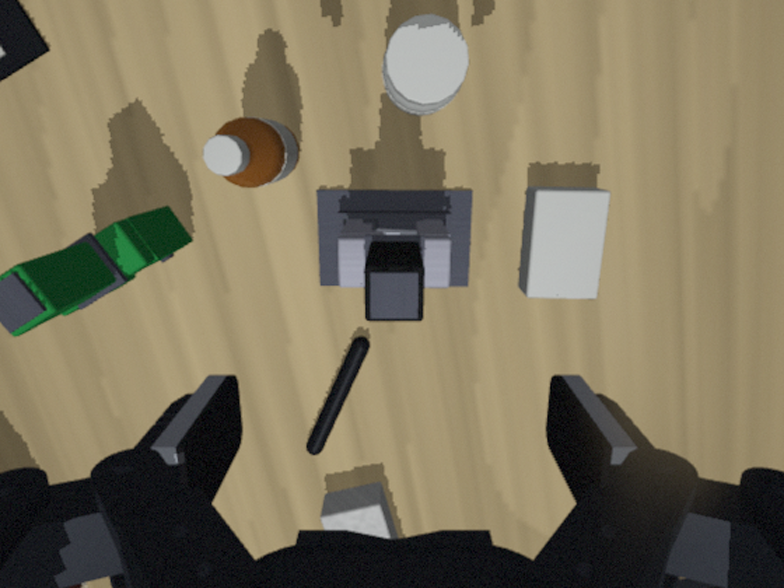

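The steel hook with its black grip is central at (394,293), square to the wrist image, and the green one is clearly elsewhere at left (90,280). The grip lies within about 1.5 mm of where I computed it.

Request:
{"name": "play_rows", "arguments": {"motion": [0, 0.1, -3, 0, 1, 0, 0, -3, 0, 1, 0, 0, -3, 0, 1, 0, 0, -3, 0, 1, 0, 0, -1.4, 0, 1]}}

```text
time: 1.82
tcp_pos: [0.4539, 0.241, 0.0934]
ee_rot: [-2.41, -2.012, 0.006]
ft_force: [0.1, -0.2, -1.1]
gripper_width: 0.0855
```

Request:
{"name": "play_rows", "arguments": {"motion": [0, 0, 0, 0, 0, 0, 0, 0, 0, 0, 0, 0, 0, 0, 0, 0, 0, 0, 0, 0, 0, 0, 0, 0, 0]}}

```text
time: 2.23
tcp_pos: [0.4575, 0.2406, 0.099]
ee_rot: [2.413, 2.01, 0.003]
ft_force: [-3.3, -0.3, 8.8]
gripper_width: 0.0268
```

Request:
{"name": "play_rows", "arguments": {"motion": [0, 0, 0, 0, 0, 0, 0, 0, 0, 0, 0, 0, 0, 0, 0, 0, 0, 0, 0, 0, 0, 0, 0, 0, 0]}}

```text
time: 2.65
tcp_pos: [0.4575, 0.2406, 0.0991]
ee_rot: [2.414, 2.01, 0.003]
ft_force: [-2.4, -0.5, 4.2]
gripper_width: 0.0271
```

```bash
python3 -c "
from h import *
st()"
```

```text
t 2.65 tcp [0.4575 0.2406 0.0991] yaw_y -10.45 z [ 0.002  0.001 -1.   ] q [ 0.23  -0.136 -0.381  1.324  0.     1.983] F [-2.4 -0.5  4.2] M [0.17 0.48 0.01] w 0.0271
```

Request:
{"name": "play_rows", "arguments": {"motion": [0, 0, 1, 0, 0, 0, 0, 3, 0, 0, 0, 0, 4, 0, 0, 0, 0, 4, 0, 0, 0, 0, 4, 0, 0]}}

```text
time: 3.07
tcp_pos: [0.4561, 0.2399, 0.2594]
ee_rot: [-2.415, -2.01, 0.001]
ft_force: [0.9, 0.3, -5.6]
gripper_width: 0.0273
```

Request:
{"name": "play_rows", "arguments": {"motion": [0.5, -3, 0, 7, 0, 0.5, -3, 0, 7, 0, 0.5, -3, 0, 7, 0, 0.5, -3, 0, 7, 0, 0.5, -3, 0, 7, 0]}}

```text
time: 3.48
tcp_pos: [0.4815, 0.09, 0.2579]
ee_rot: [1.697, 2.644, 0.0]
ft_force: [1.3, 0.8, -5.9]
gripper_width: 0.0274
```

Request:
{"name": "play_rows", "arguments": {"motion": [0, -3, 0, 7, 0, 0, -3, 0, 7, 0, 0, -3, 0, 7, 0, 0, -3, 0, 7, 0, 0, 0, 0, 0, 0]}}

```text
time: 3.9
tcp_pos: [0.4815, -0.0321, 0.2576]
ee_rot: [1.012, 2.974, -0.003]
ft_force: [-1.7, 1.0, -6.1]
gripper_width: 0.0274
```

```bash
python3 - <<'E'
from h import *
s=st(); m=manip.camera_model('scene'); p=s['tcp_pos']-[0,0,.04]; u,v=map(int,proj(m,p)); print(u,v)
snap('scene','s2',(u-50,v-50,u+70,v+40),6)
w=snap('wrist','w2',s=1)
E
```

```text
t 3.9 tcp [ 0.4815 -0.0321  0.2576] yaw_y 52.4 z [-0.    -0.002 -1.   ] q [-0.337 -0.247 -0.19   1.627 -0.002  0.319] F [-1.7  1.  -6.1] M [ 0.14  0.34 -0.03] w 0.0274
256 191
```

View pics/s2.png

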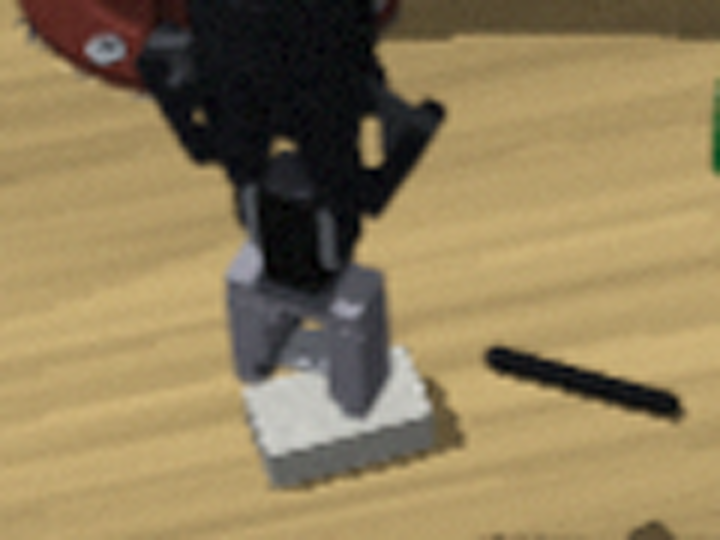

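Request:
{"name": "play_rows", "arguments": {"motion": [0.5, 0, 4, 7, 0, 0.5, 0, 4, 7, 0, 0.5, 0, 4, 7, 0, 0.5, 0, 4, 7, 0, 0, 0, 0, 0, 0]}}

```text
time: 4.42
tcp_pos: [0.5035, -0.027, 0.4264]
ee_rot: [0.262, 3.118, -0.004]
ft_force: [-1.2, 0.1, -4.6]
gripper_width: 0.0272
```

```bash
python3 - <<'E'
from h import *
s=st(); m=manip.camera_model('scene'); p=s['tcp_pos']-[0,0,.04]; u,v=map(int,proj(m,p)); print(u,v)
snap('scene','s3',(u-40,v-35,u+40,v+35),8)
E
```

```text
t 4.42 tcp [ 0.5035 -0.027   0.4264] yaw_y 80.38 z [ 0.012 -0.004 -1.   ] q [-0.314 -0.054  0.304  1.916  0.    -0.146] F [-1.2  0.1 -4.6] M [ 0.01  0.21 -0.01] w 0.0272
256 150
```

View pics/s3.png

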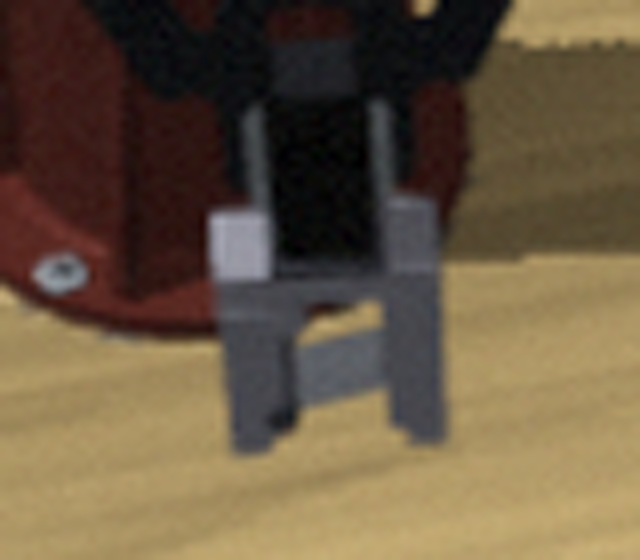

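The pivot and narrowing are on the left jaw (285,415), so hook -x is world -y here, and hook +x is along tool +y.

Request:
{"name": "play_rows", "arguments": {"motion": [0.7, -2.35, -1.15, -7.08, 0, 0.7, -2.35, -1.15, -7.08, 0, 0.7, -2.35, -1.15, -7.08, 0, 0.7, -2.35, -1.15, -7.08, 0, 0.7, -2.35, -1.15, -7.08, 0]}}

```text
time: 4.88
tcp_pos: [0.5364, -0.1449, 0.3575]
ee_rot: [-1.223, -2.891, -0.001]
ft_force: [0.6, 0.1, -5.8]
gripper_width: 0.0268
```

Request:
{"name": "play_rows", "arguments": {"motion": [0.7, -2.35, -1.15, -7.08, 0, 0.7, -2.35, -1.15, -7.08, 0, 0.7, -2.35, -1.15, -7.08, 0, 0.7, -2.35, -1.15, -7.08, 0, 0.7, -2.35, -1.15, -7.08, 0]}}

```text
time: 5.3
tcp_pos: [0.5714, -0.2623, 0.2998]
ee_rot: [-2.044, -2.382, -0.0]
ft_force: [0.2, -0.2, -4.3]
gripper_width: 0.0274
```

Request:
{"name": "play_rows", "arguments": {"motion": [0.7, -2.35, -1.15, -7.08, 0, 0, 0, 0, 0, 0, 0, 0, 0, 0, 0, 0, 0, 0, 0, 0, 0, 0, 0, 0, 0]}}

```text
time: 5.72
tcp_pos: [0.5786, -0.2848, 0.2908]
ee_rot: [-2.179, -2.263, -0.0]
ft_force: [0.4, 1.0, -5.5]
gripper_width: 0.0271
```

```bash
python3 - <<'E'
from h import *
s=st(); m=snap('wrist','w3',s=1.4)
print(m, proj(m,(.593,-.191,.085)), [s[k] for k in('ft_force','wrist_torque')])
E
```

```text
t 5.72 tcp [ 0.5786 -0.2848  0.2908] yaw_y 2.16 z [-0.  0. -1.] q [-0.66   0.273  0.395  1.693  0.     0.873] F [ 0.4  1.  -5.5] M [-0.02  0.   -0.02] w 0.0271
{'fx': 370.20735282677305, 'fy': 370.20735282677305, 'cx': 281.08908500015616, 'cy': 206.84288121727386, 'eye': array([ 0.57498183, -0.21417378,  0.43381481]), 'rotation': array([2.85875092, 0.05404631, 0.00770235])} (np.float64(302.3465620627765), np.float64(73.08179506394023)) [array([ 0.44190302,  0.95547812, -5.46301521]), array([-0.02022717,  0.0048919 , -0.01550365])]
```

View pics/w3.png

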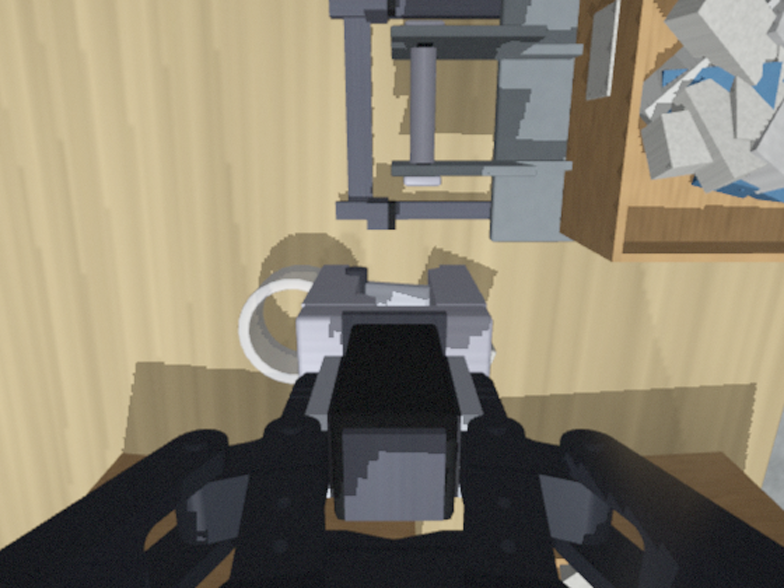

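```bash
python3 - <<'E'
from h import *
np.set_printoptions(precision=4,suppress=True)
m=manip.camera_model('wrist'); f=lambda u,v,z:print((u,v,z),ray(m,u/1.4,v/1.4,z))
for a in[(423,45,.085),(411,100,.085),(434,100,.085),(423,100,.085),(423,162,.125),(500,36,.125),(411,45,.085),(434,45,.085),(411,160,.085),(434,160,.085),(380,212,.045),(375,10,.045),(392,163,.125),(392,38,.125)]: f(*a)
E
```

```text
(423, 45, 0.085) [ 0.5913 -0.1579  0.085 ]
(411, 100, 0.085) [ 0.5854 -0.1901  0.085 ]
(434, 100, 0.085) [ 0.6    -0.1896  0.085 ]
(423, 100, 0.085) [ 0.593  -0.1898  0.085 ]
(423, 162, 0.125) [ 0.5927 -0.2264  0.125 ]
(500, 36, 0.125) [ 0.631  -0.1583  0.125 ]
(411, 45, 0.085) [ 0.5839 -0.1582  0.085 ]
(434, 45, 0.085) [ 0.598  -0.1577  0.085 ]
(411, 160, 0.085) [ 0.5871 -0.227   0.085 ]
(434, 160, 0.085) [ 0.6022 -0.2264  0.085 ]
(380, 212, 0.045) [ 0.5671 -0.2672  0.045 ]
(375, 10, 0.045) [ 0.5595 -0.1311  0.045 ]
(392, 163, 0.125) [ 0.5748 -0.2277  0.125 ]
(392, 38, 0.125) [ 0.5723 -0.1615  0.125 ]
```

Request:
{"name": "play_rows", "arguments": {"motion": [0.3, 3.1, 0, 0.5, 0, 0.4, 3.1, 0, 0, 0, 0.34, 3.1, 0, 0, 0, 0, 0, -2, 0, 0, 0, 0, -2, 0, 0]}}

```text
time: 6.18
tcp_pos: [0.5903, -0.1907, 0.2529]
ee_rot: [2.163, 2.272, 0.002]
ft_force: [1.0, -1.9, -6.2]
gripper_width: 0.0274
```

Request:
{"name": "play_rows", "arguments": {"motion": [0, 0, -2, 0, 0, 0, 0, -2, 0, 0, 0, 0, 0, 0, 0, 0, 0, 0, 0, 0, 0, 0, 0, 0, 0]}}

```text
time: 6.6
tcp_pos: [0.5895, -0.1929, 0.2127]
ee_rot: [2.168, 2.27, 0.001]
ft_force: [-0.0, -0.1, -4.1]
gripper_width: 0.0273
```

```bash
python3 - <<'E'
from h import *
s=st(); m=snap('wrist','w4'); n=snap('scene','s4')
a=cv2.imread('pics/raw_w4.png')[60:340,140:420]; u,v=map(int,proj(n,(.58,-.19,.12)))
b=cv2.imread('pics/raw_s4.png')[v-50:v+50,u-50:u+50]
cv2.imwrite('pics/c4.png',np.hstack([cv2.resize(a,(400,400)),cv2.resize(b,(400,400),interpolation=cv2.INTER_CUBIC)]))
E
```

```text
t 6.6 tcp [ 0.5895 -0.1929  0.2127] yaw_y 2.63 z [ 0.002 -0.001 -1.   ] q [-0.527  0.161  0.124  1.533  0.     0.998] F [-0.  -0.1 -4.1] M [-0.03 -0.03 -0.  ] w 0.0273
```

View pics/c4.png

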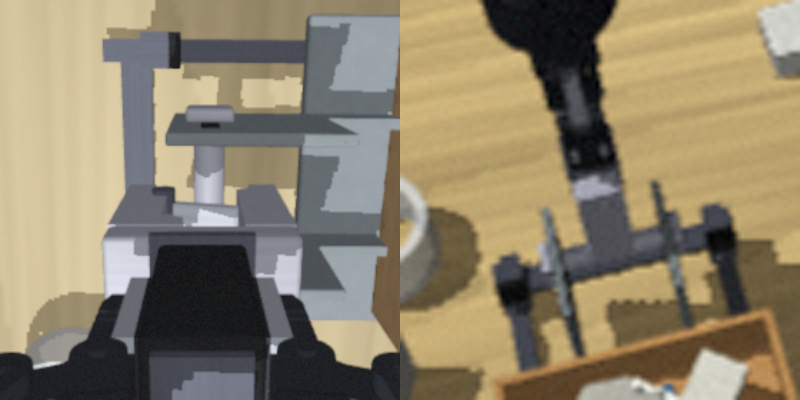

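Request:
{"name": "play_rows", "arguments": {"motion": [0, 0, -0.4, 0, 0, 0, 0, -0.4, 0, 0, 0, 0, -0.4, 0, 0, 0, 0, -0.3, 0, 0, 0, 0, 0, 0, 0]}}

```text
time: 7.12
tcp_pos: [0.5886, -0.1928, 0.1946]
ee_rot: [-2.169, -2.27, 0.001]
ft_force: [-0.1, 0.0, -5.5]
gripper_width: 0.0273
```

Request:
{"name": "play_rows", "arguments": {"motion": [0, 0, -0.1, 0, 0, 0, 0, -0.1, 0, 0, 0, 0, -0.1, 0, 0, 0, 0, -0.1, 0, 0, 0, 0, 0, 0, 0]}}

```text
time: 7.53
tcp_pos: [0.589, -0.193, 0.1917]
ee_rot: [-2.17, -2.271, 0.0]
ft_force: [0.3, 0.1, -4.7]
gripper_width: 0.0271
```

Request:
{"name": "play_rows", "arguments": {"motion": [0, 0, -0.1, 0, 0, 0, 0, -0.1, 0, 0, 0, 0, -0.1, 0, 0, 0, 0, -0.1, 0, 0, 0, 0, 0, 0, 0]}}

```text
time: 7.95
tcp_pos: [0.589, -0.193, 0.1875]
ee_rot: [-2.17, -2.271, 0.0]
ft_force: [-0.8, 0.6, -4.9]
gripper_width: 0.0272
```

Request:
{"name": "play_rows", "arguments": {"motion": [0, 0, -0.1, 0, 0, 0, 0, -0.1, 0, 0, 0, 0, -0.1, 0, 0, 0, 0, -0.1, 0, 0, 0, 0, 0, 0, 0]}}

```text
time: 8.37
tcp_pos: [0.589, -0.193, 0.1835]
ee_rot: [-2.17, -2.271, 0.0]
ft_force: [0.1, -0.1, -3.9]
gripper_width: 0.0272
```

Request:
{"name": "play_rows", "arguments": {"motion": [0, 0, -0.1, 0, 0, 0, 0, -0.1, 0, 0, 0, 0, -0.1, 0, 0, 0, 0, -0.1, 0, 0, 0, 0, 0, 0, 0]}}

```text
time: 8.78
tcp_pos: [0.589, -0.193, 0.1795]
ee_rot: [-2.17, -2.271, 0.0]
ft_force: [-0.7, 0.3, -6.0]
gripper_width: 0.0275
```

Request:
{"name": "play_rows", "arguments": {"motion": [0, 0, -0.1, 0, 0, 0, 0, -0.1, 0, 0, 0, 0, -0.1, 0, 0, 0, 0, -0.1, 0, 0, 0, 0, 0, 0, 0]}}

```text
time: 9.2
tcp_pos: [0.589, -0.193, 0.1755]
ee_rot: [-2.17, -2.271, 0.0]
ft_force: [0.5, -0.3, -4.0]
gripper_width: 0.0278
```

Request:
{"name": "play_rows", "arguments": {"motion": [0, 0, -0.1, 0, 0, 0, 0, -0.1, 0, 0, 0, 0, -0.1, 0, 0, 0, 0, 0, 0, 0, 0, 0, 0, 0, 0]}}

```text
time: 9.62
tcp_pos: [0.5891, -0.193, 0.1728]
ee_rot: [2.17, 2.271, 0.0]
ft_force: [-0.6, -0.5, -5.6]
gripper_width: 0.0273
```

Request:
{"name": "play_rows", "arguments": {"motion": [0, 0, -0.1, 0, 0, 0, 0, -0.1, 0, 0, 0, 0, -0.1, 0, 0, 0, 0, 0, 0, 0, 0, 0, 0, 0, 0]}}

```text
time: 10.03
tcp_pos: [0.5891, -0.1931, 0.17]
ee_rot: [2.17, 2.271, 0.0]
ft_force: [-1.3, -0.7, -4.3]
gripper_width: 0.0273
```

Request:
{"name": "play_rows", "arguments": {"motion": [0, 0, -0.1, 0, 0, 0, 0, -0.1, 0, 0, 0, 0, -0.1, 0, 0, 0, 0, 0, 0, 0, 0, 0, 0, 0, 0]}}

```text
time: 10.45
tcp_pos: [0.5894, -0.1931, 0.1674]
ee_rot: [2.17, 2.271, 0.001]
ft_force: [-0.7, 0.5, 2.0]
gripper_width: 0.0273
```

Request:
{"name": "play_rows", "arguments": {"motion": [0, 0, -0.1, 0, 0, 0, 0, -0.1, 0, 0, 0, 0, -0.1, 0, 0, 0, 0, 0, 0, 0, 0, 0, 0, 0, 0]}}

```text
time: 10.87
tcp_pos: [0.5891, -0.1932, 0.164]
ee_rot: [2.17, 2.271, -0.0]
ft_force: [0.1, 0.7, 3.5]
gripper_width: 0.027
```

Request:
{"name": "play_rows", "arguments": {"motion": [0, 0, -0.25, 0, 0, 0, 0, -0.25, 0, 0, 0, 0, -0.25, 0, 0, 0, 0, -0.25, 0, 0, 0, 0, 0, 0, 0]}}

```text
time: 11.28
tcp_pos: [0.5881, -0.1931, 0.153]
ee_rot: [-2.169, -2.27, 0.003]
ft_force: [-4.0, -1.5, 2.2]
gripper_width: 0.027
```

Request:
{"name": "play_rows", "arguments": {"motion": [0, 0, -0.25, 0, 0, 0, 0, -0.25, 0, 0, 0, 0, -0.25, 0, 0, 0, 0, -0.25, 0, 0, 0, 0, 0, 0, 0]}}

```text
time: 11.7
tcp_pos: [0.5888, -0.193, 0.1429]
ee_rot: [-2.17, -2.271, 0.0]
ft_force: [-4.0, -2.0, 1.0]
gripper_width: 0.0274
```

Request:
{"name": "play_rows", "arguments": {"motion": [0, 0, -0.15, 0, 0, 0, 0, -0.15, 0, 0, 0, 0, -0.1, 0, 0, 0, 0, -0.1, 0, 0, 0, 0, 0, 0, 0]}}

```text
time: 12.12
tcp_pos: [0.589, -0.1929, 0.1383]
ee_rot: [-2.17, -2.271, -0.0]
ft_force: [-3.8, -0.7, -1.1]
gripper_width: 0.0276
```

```bash
python3 -c "
from h import *
st()"
```

```text
t 12.12 tcp [ 0.589  -0.1929  0.1383] yaw_y 2.61 z [-0.  0. -1.] q [-0.527  0.167 -0.003  1.401  0.     0.998] F [-3.8 -0.7 -1.1] M [-0.07  1.   -0.02] w 0.0276
```

Request:
{"name": "play_rows", "arguments": {"motion": [0, 0, -0.1, 0, 0, 0, 0, -0.1, 0, 0, 0, 0, -0.1, 0, 0, 0, 0, 0, 0, 0, 0, 0, 0, 0, 0]}}

```text
time: 12.53
tcp_pos: [0.589, -0.193, 0.1355]
ee_rot: [-2.17, -2.271, -0.0]
ft_force: [-4.6, -0.5, -2.8]
gripper_width: 0.0272
```

Request:
{"name": "play_rows", "arguments": {"motion": [0, 0, -0.1, 0, 0, 0, 0, -0.1, 0, 0, 0, 0, -0.1, 0, 0, 0, 0, 0, 0, 0, 0, 0, 0, 0, 0]}}

```text
time: 12.95
tcp_pos: [0.5895, -0.193, 0.1326]
ee_rot: [2.17, 2.271, 0.001]
ft_force: [0.0, 0.1, -5.2]
gripper_width: 0.0277
```

Request:
{"name": "play_rows", "arguments": {"motion": [0, 0, -0.1, 0, 0, 0, 0, -0.1, 0, 0, 0, 0, 0, 0, 0, 0, 0, 0, 0, 0, 0, 0, 0, 0, 0]}}

```text
time: 13.37
tcp_pos: [0.5892, -0.193, 0.1308]
ee_rot: [2.17, 2.271, 0.0]
ft_force: [-0.3, -0.5, -5.6]
gripper_width: 0.0276
```

Request:
{"name": "play_rows", "arguments": {"motion": [0, 0, -0.1, 0, 0, 0, 0, -0.05, 0, 0, 0, 0, 0, 0, 0, 0, 0, 0, 0, 0, 0, 0, 0, 0, 0]}}

```text
time: 13.78
tcp_pos: [0.5891, -0.1931, 0.1293]
ee_rot: [2.17, 2.271, 0.0]
ft_force: [-0.1, 0.2, -5.3]
gripper_width: 0.0274
```

Request:
{"name": "play_rows", "arguments": {"motion": [0, 0, -0.1, 0, 0, 0, 0, -0.05, 0, 0, 0, 0, 0, 0, 0, 0, 0, 0, 0, 0, 0, 0, 0, 0, 0]}}

```text
time: 14.2
tcp_pos: [0.5891, -0.1931, 0.1279]
ee_rot: [2.17, 2.271, 0.0]
ft_force: [0.2, 0.2, -4.8]
gripper_width: 0.0274
```

Request:
{"name": "play_rows", "arguments": {"motion": [0, 0, -0.1, 0, 0, 0, 0, -0.05, 0, 0, 0, 0, 0, 0, 0, 0, 0, 0, 0, 0, 0, 0, 0, 0, 0]}}

```text
time: 14.62
tcp_pos: [0.5892, -0.1931, 0.1269]
ee_rot: [2.17, 2.271, 0.0]
ft_force: [-2.6, 0.7, 3.2]
gripper_width: 0.0272
```

Request:
{"name": "play_rows", "arguments": {"motion": [0, 0, -0.1, 0, 0, 0, 0, 0, 0, 0, 0, 0, 0, 0, 0, 0, 0, 0, 0, 0, 0, 0, 0, 0, 0]}}

```text
time: 15.03
tcp_pos: [0.5893, -0.1932, 0.1263]
ee_rot: [2.169, 2.271, 0.0]
ft_force: [-3.8, 2.1, 7.0]
gripper_width: 0.0273
```

Request:
{"name": "play_rows", "arguments": {"motion": [0, 0, 0.1, 0, 0, -0.2, -0.01, 0, 0, 0, -0.2, -0.01, 0, 0, 0, -0.2, -0.01, 0, 0, 0, -0.2, -0.01, 0, 0, 0]}}

```text
time: 15.45
tcp_pos: [0.5815, -0.1935, 0.1268]
ee_rot: [2.169, 2.271, 0.001]
ft_force: [3.8, 0.7, 2.9]
gripper_width: 0.0272
```

Request:
{"name": "play_rows", "arguments": {"motion": [-0.3, -0.014, 0, 0, 0, -0.3, -0.014, 0, 0, 0, -0.3, -0.014, 0, 0, 0, -0.3, -0.014, 0, 0, 0, -0.3, -0.014, 0, 0, 0]}}

```text
time: 15.87
tcp_pos: [0.5659, -0.1942, 0.1266]
ee_rot: [2.17, 2.271, 0.001]
ft_force: [4.4, 1.8, 4.8]
gripper_width: 0.0272
```

Request:
{"name": "play_rows", "arguments": {"motion": [-0.4, -0.018, 0, 0, 0, -0.4, -0.018, 0, 0, 0, -0.4, -0.018, 0, 0, 0, -0.4, -0.018, 0, 0, 0, -0.4, -0.018, 0, 0, 0]}}

```text
time: 16.28
tcp_pos: [0.5459, -0.195, 0.1265]
ee_rot: [2.17, 2.271, 0.001]
ft_force: [4.4, 3.1, 5.9]
gripper_width: 0.027
```

Request:
{"name": "play_rows", "arguments": {"motion": [-0.4, -0.01, 0.05, 0, 0, -0.4, -0.01, 0, 0, 0, -0.4, -0.01, 0, 0, 0, -0.4, -0.01, 0, 0, 0, -0.4, -0.01, 0, 0, 0]}}

```text
time: 16.7
tcp_pos: [0.5257, -0.1957, 0.1268]
ee_rot: [2.17, 2.271, -0.0]
ft_force: [4.7, -0.2, 2.8]
gripper_width: 0.0273
```

Request:
{"name": "play_rows", "arguments": {"motion": [-0.4, -0.014, 0, 0, 0, -0.4, -0.014, 0, 0, 0, -0.4, -0.014, 0, 0, 0, -0.3, -0.014, 0, 0, 0, -0.2, -0.014, 0, 0, 0]}}

```text
time: 17.12
tcp_pos: [0.5098, -0.1963, 0.1271]
ee_rot: [2.169, 2.27, 0.003]
ft_force: [13.9, 1.6, 0.4]
gripper_width: 0.0275
```

```bash
python3 -c "
from h import *
st()"
```

```text
t 17.12 tcp [ 0.5098 -0.1963  0.1271] yaw_y 2.61 z [ 0.003  0.    -1.   ] q [-0.608 -0.057 -0.255  1.37   0.002  0.917] F [13.9  1.6  0.4] M [ 0.51 -3.67 -0.07] w 0.0275
```

```bash
python3 - <<'E'
from h import *
n=snap('scene','s5'); m=snap('top','t5'); w=snap('wrist','w5')
a=cv2.imread('pics/raw_t5.png')[110:230,330:450]; u,v=map(int,proj(n,(.54,-.19,.08)))
b=cv2.imread('pics/raw_s5.png')[v-60:v+60,u-60:u+60]
c=cv2.imread('pics/raw_w5.png')[0:280,140:420]
z=lambda i:cv2.resize(i,(266,266),interpolation=cv2.INTER_CUBIC)
z=lambda i:cv2.resize(i,(400,400),interpolation=cv2.INTER_CUBIC)
cv2.imwrite('pics/c5.png',np.hstack([z(a),z(c)])); cv2.imwrite('pics/c5b.png',z(b))
E
```

View pics/c5.png

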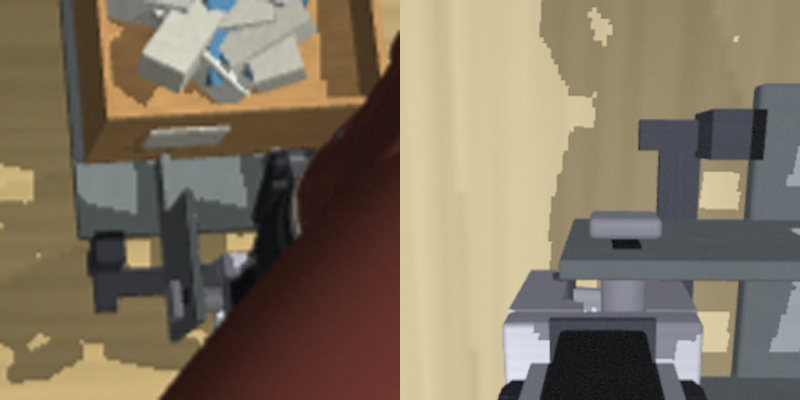

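Request:
{"name": "play_rows", "arguments": {"motion": [-0.05, 0, 0, 0, 0, 0, 0, 0, 0, 0, 0, 0, 0, 0, 0, 0, 0, 0, 0, 0, 0, 0, 0, 0, 0]}}

```text
time: 17.68
tcp_pos: [0.5099, -0.1963, 0.1272]
ee_rot: [2.168, 2.27, 0.004]
ft_force: [10.7, 0.4, 1.6]
gripper_width: 0.0275
```

```bash
python3 -c "
from h import *
st()
m=manip.camera_model('wrist')
f=lambda u,v,z:print((u,v,z),ray(m,140+(u-400)*.7,v*.7,z))
f(766,133,.045);f(750,250,.05);f(752,110,.05);f(560,250,.125)"
```

```text
t 17.68 tcp [ 0.5099 -0.1963  0.1272] yaw_y 2.63 z [ 0.003 -0.    -1.   ] q [-0.608 -0.057 -0.255  1.37   0.002  0.917] F [10.7  0.4  1.6] M [ 0.16 -2.86  0.  ] w 0.0275
(766, 133, 0.045) [ 0.57269532 -0.11916355  0.045     ]
(750, 250, 0.05) [ 0.57070911 -0.16671927  0.05      ]
(752, 110, 0.05) [ 0.56453455 -0.11095047  0.05      ]
(560, 250, 0.125) [ 0.49542664 -0.15512877  0.125     ]
```

Request:
{"name": "play_rows", "arguments": {"motion": [-0.1, 0, 0, 0, 0, 0, 0, 0, 0, 0, 0, 0, 0, 0, 0, 0, 0, 0, 0, 0, 0, 0, 0, 0, 0]}}

```text
time: 18.1
tcp_pos: [0.5097, -0.1963, 0.1273]
ee_rot: [2.167, 2.269, 0.006]
ft_force: [14.7, 1.3, -0.3]
gripper_width: 0.0269
```

```bash
python3 -c "
from h import *
st()"
```

```text
t 18.1 tcp [ 0.5097 -0.1963  0.1273] yaw_y 2.64 z [ 0.005  0.    -1.   ] q [-0.609 -0.06  -0.258  1.369  0.003  0.916] F [14.7  1.3 -0.3] M [ 0.24 -3.74 -0.07] w 0.0269
```

View pics/c5b.png

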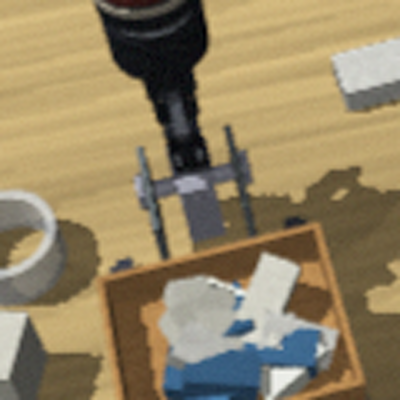

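Request:
{"name": "play_rows", "arguments": {"motion": [0.1, 0, 0, 0, 0, 0.1, 0, -0.03, 0, 0, 0, 0, 0, 0, 0, 0, 0, 0, 0, 0, 0, 0, 0, 0, 0]}}

```text
time: 18.52
tcp_pos: [0.5101, -0.1963, 0.1268]
ee_rot: [2.169, 2.271, 0.002]
ft_force: [6.6, 0.4, 3.2]
gripper_width: 0.0272
```

Request:
{"name": "play_rows", "arguments": {"motion": [0, 0, 0, 0, 0.4, 0, 0, 0, 0, 0.5, 0, 0, 0, 0, 0.6, 0, 0, 0, 0, 0.7, 0, 0, 0, 0, 0.8]}}

```text
time: 18.93
tcp_pos: [0.5091, -0.1962, 0.1261]
ee_rot: [-2.17, -2.271, 0.001]
ft_force: [0.1, -0.5, -0.3]
gripper_width: 0.0678
```

Request:
{"name": "play_rows", "arguments": {"motion": [0, 0, 0, 0, 0.8, 0, 0, 0, 0, 0.8, 0, 0, 0, 0, 0.8, 0, 0, 0, 0, 0.8, 0, 0, 0, 0, 0.8]}}

```text
time: 19.35
tcp_pos: [0.5096, -0.1962, 0.1266]
ee_rot: [2.17, 2.271, 0.0]
ft_force: [-0.1, 0.8, 0.0]
gripper_width: 0.0684
```

```bash
python3 - <<'E'
from h import *
st(); w=snap('wrist','w6',s=1.2)
E
```

```text
t 19.35 tcp [ 0.5096 -0.1962  0.1266] yaw_y 2.61 z [ 0. -0. -1.] q [-0.607 -0.054 -0.253  1.371  0.     0.918] F [-0.1  0.8  0. ] M [ 0.   -0.01  0.01] w 0.0684
```

View pics/w6.png

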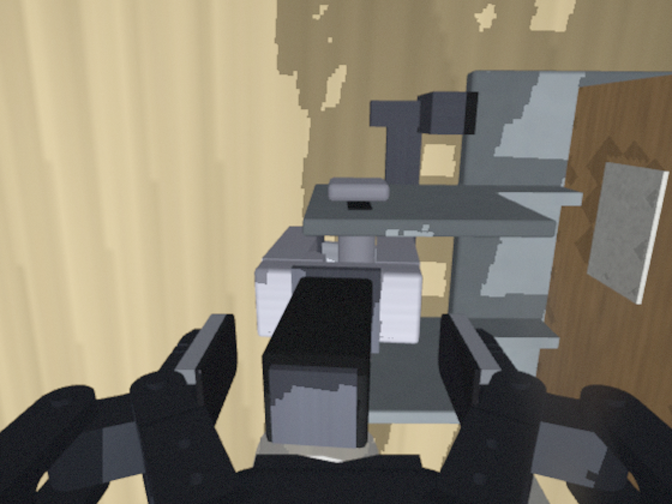

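Request:
{"name": "play_rows", "arguments": {"motion": [-0.2, 0, 0.5, 0, 0.8, -0.2, 0, 1, 0, 0.8, 0, 0, 2, 0, 0.8, 0, 0, 3, 0, 0.8, 0, 0, 3, 0, 0.8]}}

```text
time: 19.82
tcp_pos: [0.5049, -0.1959, 0.2231]
ee_rot: [-2.17, -2.271, 0.0]
ft_force: [-0.5, -0.2, 0.5]
gripper_width: 0.0685
```

Request:
{"name": "play_rows", "arguments": {"motion": [-1, 3, 2, 0, 0.8, -1, 3, 2, 0, 0.8, -1, 4, 0, 0, 0.8, 0, 4, 0, 0, 0.8, 0, 4, 0, 0, 0.8]}}

```text
time: 20.23
tcp_pos: [0.4751, -0.015, 0.2634]
ee_rot: [2.17, 2.268, 0.002]
ft_force: [0.7, -0.6, 0.5]
gripper_width: 0.0684
```

Request:
{"name": "play_rows", "arguments": {"motion": [0, 4, 0, 0, 0.8, 0, 0, 0, 0, 0.8, 0, 0, 0, 0, 0.8, 0, 0, 0, 0, 0.8, 0, 0, 0, 0, 0.8]}}

```text
time: 20.65
tcp_pos: [0.4757, 0.0228, 0.2619]
ee_rot: [2.171, 2.27, 0.0]
ft_force: [0.6, -0.5, -0.5]
gripper_width: 0.0683
```

```bash
python3 - <<'E'
from h import *
st(); m=snap('top','t7'); n=snap('scene','s7')
a=cv2.imread('pics/raw_t7.png')[100:230,320:450]; u,v=map(int,proj(n,(.54,-.19,.08)))
b=cv2.imread('pics/raw_s7.png')[v-50:v+50,u-50:u+50]
z=lambda i:cv2.resize(i,(400,400),interpolation=cv2.INTER_CUBIC)
cv2.imwrite('pics/c7.png',np.hstack([z(a),z(b)]))
E
```

```text
t 20.65 tcp [0.4757 0.0228 0.2619] yaw_y 2.55 z [ 0. -0. -1.] q [-0.228 -0.265 -0.198  1.637 -0.     1.299] F [ 0.6 -0.5 -0.5] M [0.   0.01 0.  ] w 0.0683
```

View pics/c7.png

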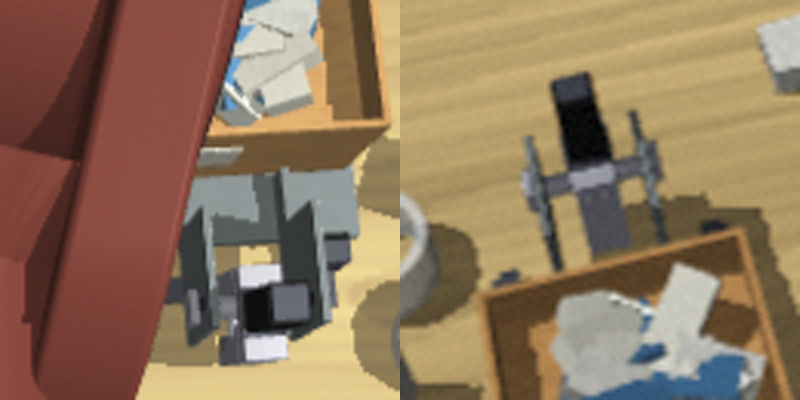

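```bash
python3 -c "
from plant import manip
print(manip.sign_off())"
```

```text
the job is handed in; nothing more can be done
None
```

The steel hook is hanging on the carriage's pin and the carriage is up against its front stops. I handed the job in at 20.65 s of the 56 s allowed, and no verdict was reported.

- **Insertion:** The latch first touched the pin at about TCP z = 0.168 m. Its resistance vanished near 0.133 m, and the seat then met the pin at about 0.127 m, with at most about 12 N of push. This puts the pin close to the middle of its slots.
- **Latch:** That it has shut rests on this force drop. I did not see the shut latch behind the pin in a picture.
- **Pull:** Drag was about 4 N. The carriage stopped after about 79 mm of hand travel, not 100 mm. Two further small pulls, up to about 15 N, gave no movement. The wrist picture put the carriage front and the stop face within about 2 mm of each other, so I take it that the carriage did not start fully back.
- **Last pictures:** The hook stands upright between the cheek plates and the carriage is at its stops. The gripper is well clear and its force reading is about zero. The bystanders in view look unmoved, though I did not measure them.

I viewed ten pictures in all, including crops.

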